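# Slide a tip box into the bench pipettor until its catch drops

## Task

Load the yellow tip box into the pipettor: keeping it flat on the blue deck, square it to the long guide rail and slide it in under the head against the sprung backstop, so that the box's own edge lifts the red catch and the catch drops behind the box and holds it in the bay. Do not touch the catch, do not lift the box or force it hard against the machine, and leave the other things on the bench alone.

Things in the scene. Friction and masses are not known exactly. Their poses are not given: they have to be found in the camera images.
- pipettor: Fixed 96-channel pipettor: blue deck 540 x 240 mm, 14 mm thick (deck top at z +14), white head and column. Origin at bench level on the lane's centre line. Its +x is the way a box slides in, +y the side of the long rail. In its frame (all mm below are in it): deck x -240..300, y -150..90; open apron before x 0; column x 175..290, to z 397. Lane 88 wide between the rails.
- rail (a point): Middle of the long aluminium guide rail's inner face, at its top edge: pipettor's x -40, y +44, z 40 mm. The rail runs along the lane from x -220 to 140, 26 mm high. Behind it stands the steel bracket of the catch: x -110..-90, y 54..71, up to z 75 mm.
- short_rail (a point): Front top end of the short rail's inner face: pipettor's x 20, y -44, z 40 mm. The rail runs on to x 150, 26 mm high; a flared lead-in before it (x -28..24 mm) opens out to about y -64.
- bay_mouth (a point): On the deck under the front edge of the overhang, on the lane's centre line: pipettor's x +4, z 14 mm. Overhang: grey nozzle block x 4..149, y -50..20, underside z 86 mm; above it the white head, front x +7 (screen), y -111..87 with its grips, z 110..230. The box has to be pushed 7 to 16 mm in under this edge, which a vertical tool cannot reach: tilt it, tips forward (25 to 40 degrees).
- home (a point): Where the origin of the loaded box comes to rest, on the deck: pipettor's x +71, y 0, z 14 mm. There its trailing end (x +10) leans on the catch, pressed by the sprung backstop. To let the catch drop, the box must first be pushed a few mm past this place, then be let go.
- backstop (a joint): Travel of the sprung backstop in m, 0 = free. Black plate at the inner end of the lane, face at pipettor's x +122 when free, y 4..44, z 29..59 mm, pushed in along +x at 0.42 N per mm, hard stop at 0.022. A loaded box holds it at about 0.010 (4 N).
- tip_box: The yellow box of pipette tips, without lid, 122 (its x) x 84 (its y) x 65 mm high, about 0.25 kg, loose, stands on the pipettor's apron. Origin: centre of its underside. Too wide to be gripped well: push it. Either of its short ends may go first.
- catch (a joint): Angle of the catch in rad: 0 = down on its stop, positive = raised (up to 0.8). A 70 g steel arm outside the long rail, hinged at the pipettor's x -100, z 68 mm; gravity alone pulls it down. A box sliding in lifts it by its ramp to about 0.3; it drops behind the box's trailing end if nothing is under the tooth. Once down it lets nothing back out.
- catch_tooth (a point): Middle of the back face of the catch's red tooth. With the catch down: pipettor's x +10, y 34, z 60 mm; the tooth spans x 3..10, y 26..66, z 50..68, and before it over the lane is a ramp (x -41..9, y 25..44 mm) rising away from the bay to z 87. A finger pushing the box must stay clear of it, at y below about +20 mm.
- spare_box: Bystander: box with white-grey base and a lid, blue rim, 122 x 84 x 65 mm, loose. Origin: centre of its underside.
- tube_rack: Bystander: purple rack 185 x 62 mm with capped tubes, 80 mm high, loose. Origin: centre of its underside.
- plate_stack: Bystander: three microplates 127 x 85 mm, 43 mm high, loose. Origin: centre of the underside.
- reagent_bottle: Bystander: white bottle with blue cap, 68 mm across, 150 mm high, loose. Origin: centre of its underside.
- amber_bottle: Bystander: amber jar with black cap, 56 mm across, 120 mm high, loose. Origin: centre of its underside.
- trough: Bystander: white open trough 127 x 85 x 42 mm, loose. Origin: centre of its underside.
- loose_pipette: Bystander: hand pipette 260 mm long, lying on the bench, loose. Origin: on the bench under its body.
Not all that is in view belongs to the job. What is meant by the tip_box is not green or pink, and is the smaller of those in its own colour.

How it is judged:
By the outcome, as a careful person would: the job done as asked, in the order asked, and still so for the second after the job is handed in, with the robot touching nothing.
It also fails if it takes over 54 s, if anything falls off the work surface, if the arm or the gripper's body presses on something with over 40 N, if the wrist force passes 120 N, or if a joint passes its speed limit or range.

## Robot

A 6-joint arm with a two-finger parallel gripper is mounted at the origin on the work surface. World frame = base frame: x ahead of the robot, y to its left, z up, the work surface at z = 0. Lengths are in mm, angles in rad, forces in N, time in s.
With the tool pointing down it reaches from about 325 to 775 mm from the base axis. Payload 5.5 kg.
Tool frame: the origin (TCP) lies where the fingers leave the gripper's body, on its centre line; the fingertips stand 80 mm ahead of it and the grasp point (between the pads) lies 61 mm ahead of it; z points along the fingers, y is the line along which they close (so a half turn about z gives the same grasp; the last joint's range is limited). The gripper opens to 88 mm and grips with 3 to 60 N. Pads are 20 mm wide; open, the fingers measure 115 mm over their backs; the gripper's body (75 mm by 178 mm) begins 61 mm behind the grasp point.
Start: joints at [1.122, 0.091, 1.231, -0, 1.82, -0.057], TCP at [229.117, 554.547, 302.631] pointing down, gripper open.
Joint ranges: [-2.87, 2.87], [-0.86, 2.18], [0.17, 2.46], [-1.51, 4.65], [0.06, 2.69], [-2.65, 2.65]. Speed limits (rad/s): [2.57, 2.57, 3.01, 3.14, 3.14, 3.14].

## Interface

Orientations are given as a 3x3 rotation matrix whose columns are the frame's x, y, z axes.
In Python, from workcell import manip gives the robot as it stands. The module is installed in compiled form; this text tells all that it offers.
- The arm moves only by the shell command python3 -m creep 'ROWS' [OPENING] [FORCE]. ROWS is JSON, one flat list of numbers, 6 for each row, row after row: the shift along the world's x, y, z as a fraction of full scale, then the turn, a rotation vector about the world's x, y, z as a fraction of full scale. A call has exactly 5 rows; each row is the pose to reach, as a shift and turn from the pose commanded when the call began; what a row does not reach only later rows make up. Full scale, the value 1, is 0.15 m for a shift and 90 degrees for a turn. A row lasts 1/8 s, in which the tool goes at most 62.5 mm and 10.7 degrees, less where a joint would pass 70% of its speed; a pose out of reach is approached as far as the arm can. A call with a number of a shift or a turn outside -1 to 1 is refused whole. A call with a gripper value outside its range is refused whole. OPENING is the gripper command: -1 is fully open, 1 is shut, values between are in proportion, set as the call begins (- or left out, the last holds). The fingers move at their own pace and stop on an object; FORCE is the grip in N (left out, the last holds). Time passes only in rows, so rows that repeat a pose let the fingers close, or fill a call up. It gives the time, the measured TCP pose, the force, the opening and the grip force at its end, in the units of the state.
- manip.get_state(): the state, without advancing time (a new reading comes with each control period).
- manip.snapshot(name): name is "scene" or "top"; returns a dict with "color" (384x512x3 uint8, red, green, blue), "fx", "fy", "cx", "cy" (pixels), "k1" (the pictures are not rectified: a ray, as slopes to the right and down, at radius r is drawn at 1 + k1 r^2 times it, then the intrinsics apply), "xyz" and "orientation" of the camera in the world. Camera axes: x right, y up, looking along -z (the intrinsics and any distortion apply to the point x, -y, -z); pixel columns grow to the right and rows downward; lengths in mm; the calibration is good to about 2 mm. A picture is of the moment at which its call begins. There is no depth.
- manip.job_done(): hands the job in; it is judged then, once.
Trained networks look in a picture, given as the dict that the camera call returned (one of the last four; its "shot" number tells which), for a name from the list of things; names that differ only in an ending like _2 or _b are one class to them, and where a whole thing is asked for, a point or a joint stands for the part that bears it (a point fixed in the world has none). Each returns a list of dicts, best first, with "score" (0 to 1); they miss things now and then, are a little off and sometimes report something else, mostly with a low value. They report only what shows in the picture. A call takes as long as a camera call. They do not tell look-alikes from the thing itself.
- manip.search_frame(target, picture): "xy" ([column, row] in pixels, amid what is visible of it).
- manip.regions_of(target, picture): "mask" (384x512 bool, what is visible of it) and "xy" ([column, row] in pixels, amid what is visible of it).
The state is a dict: "time": time; "joints": joint angles; "qvel": joint speeds; "joint_torque": joint torques, N m; "eef_pos": TCP position; "orientation": TCP orientation; "contact_force": force on the tool from outside, world axes, zero at the start; "wrist_torque": the same for the moment, N m; "gripper_width": finger opening in mm; "grasp_force": force on a finger pad.
Only numpy, scipy, OpenCV 4.12 (cv2) and the standard library are available. Lean on these libraries where they do the work, as an engineer would, in place of code of your own. Each camera call takes 0.05 s, during which the arm holds its last target. There are 200 camera calls.

## Working session

There is one attempt and no reset: what is moved stays moved. The work goes in short steps, Python scripts to look and compute and a shell command to move; the robot and the scene stay as the last step left them, time stands still between calls to the robot, and variables do not carry over. Pictures are saved under pics/ and viewed, at most 10 in all, crops included, and the job is handed in when it is done.

```bash
mkdir -p pics; cat > h.py <<'E'
import numpy as np, cv2
from workcell import manip
def ray(p,xy):
    d=np.array([(xy[0]-p["cx"])/p["fx"],(xy[1]-p["cy"])/p["fy"]]); u=d.copy()
    for _ in range(30): u=d/(1+p["k1"]*(u@u))
    R=np.array(p["orientation"]); return np.array(p["xyz"],float), R@np.array([u[0],-u[1],-1.])
def onz(p,xy,z):
    o,d=ray(p,xy); return o+d*(z-o[2])/d[2]
def proj(p,X):
    c=(np.atleast_2d(X)-np.array(p["xyz"]))@np.array(p["orientation"])
    u=np.c_[c[:,0]/-c[:,2],-c[:,1]/-c[:,2]]; u=u*(1+p["k1"]*(u**2).sum(1,keepdims=True))
    return u*[p["fx"],p["fy"]]+[p["cx"],p["cy"]]
E
python3 - <<'E'
from h import *
import pickle
ps={}
for n in("scene","top"):
    p=manip.snapshot(n); ps[n]=p
    cv2.imwrite(f"pics/{n}0.png",cv2.resize(p["color"][...,::-1],(800,600),interpolation=cv2.INTER_CUBIC))
    print(n,np.round(p["xyz"]),p["fx"],p["k1"],np.round(p["orientation"],2).tolist())
    for t in("pipettor","rail","short_rail","bay_mouth","home","tip_box","catch_tooth","backstop","spare_box"):
        print(t,[(round(r["score"],2),np.round(r["xy"]).tolist()) for r in manip.search_frame(t,p)][:4])
pickle.dump(ps,open("p0.pkl","wb"))
s=manip.get_state();print(s)
E
```

```text
scene [ 387.  578. 1499.] 472.1045492030892 -0.014735746768685281 [[-0.93, 0.35, -0.11], [-0.37, -0.88, 0.29], [0.0, 0.31, 0.95]]
pipettor [(0.73, [284.0, 132.0])]
rail []
short_rail [(0.84, [288.0, 132.0])]
bay_mouth [(0.75, [285.0, 132.0]), (0.59, [206.0, 141.0]), (0.26, [356.0, 89.0])]
home [(0.73, [284.0, 129.0])]
tip_box [(0.9, [269.0, 214.0]), (0.8, [251.0, 366.0]), (0.75, [323.0, 251.0]), (0.74, [362.0, 145.0])]
catch_tooth [(0.66, [240.0, 98.0]), (0.56, [245.0, 168.0])]
backstop [(0.74, [357.0, 87.0]), (0.72, [190.0, 177.0]), (0.34, [198.0, 265.0])]
spare_box [(0.56, [222.0, 307.0])]
top [ 420.  141. 1426.] 363.013301868285 -0.09560261210989168 [[-0.03, 1.0, -0.09], [-1.0, -0.03, 0.01], [0.01, 0.09, 1.0]]
pipettor [(0.86, [305.0, 187.0])]
rail [(0.88, [304.0, 190.0]), (0.53, [274.0, 130.0])]
short_rail [(0.6, [305.0, 188.0])]
bay_mouth []
home [(0.67, [307.0, 188.0])]
tip_box [(0.97, [240.0, 204.0]), (0.76, [109.0, 244.0]), (0.73, [224.0, 260.0]), (0.7, [328.0, 253.0])]
catch_tooth [(0.65, [272.0, 176.0]), (0.27, [378.0, 234.0])]
backstop []
spare_box [(0.78, [149.0, 199.0]), (0.39, [303.0, 187.0])]
{'time': 1.0, 'joints': array([ 1.12232414e+00,  9.11169698e-02,  1.23071795e+00,  2.34772345e-05,
        1.81976993e+00, -5.66908721e-02]), 'qvel': array([-0.00234368, -0.00117369,  0.00240311,  0.00099395,  0.00058117,
       -0.00057007]), 'joint_torque': array([ 2.21193309e-04, -4.46206391e+01, -4.06518531e+01,  6.98398892e-02,
        1.96310913e-02, -2.68248510e-05]), 'eef_pos': array([229.10128284, 554.56100116, 302.61090317]), 'orientation': array([[-9.24232567e-01,  3.81830017e-01, -2.57923195e-05],
       [ 3.81830018e-01,  9.24232567e-01, -1.12640824e-06],
       [ 2.34080052e-05, -1.08893450e-05, -1.00000000e+00]]), 'contact_force': array([ 0.80431868,  0.32894249, -0.11090845]), 'wrist_torque': array([-0.01884699, -0.01897351, -0.0055378 ]), 'grasp_force': 0.0, 'gripper_width': 87.75134072573817}
```

View pics/scene0.png

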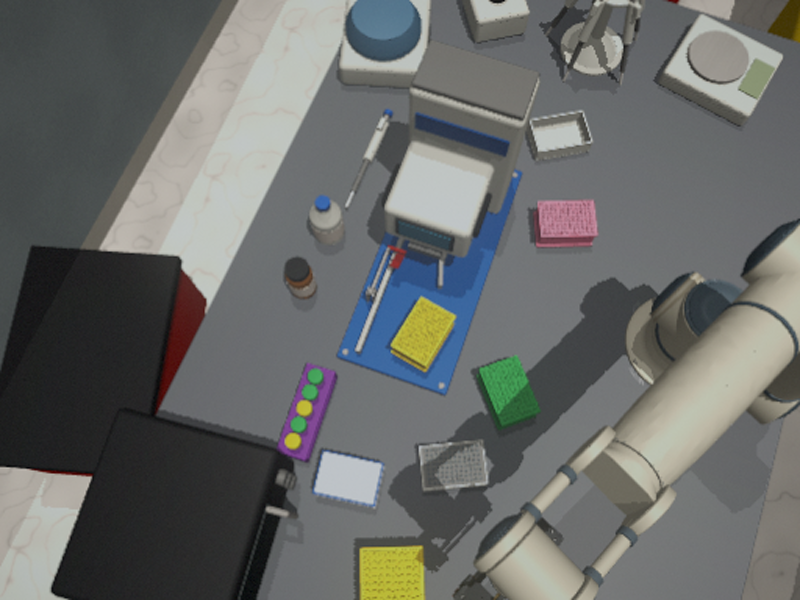

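View pics/top0.png

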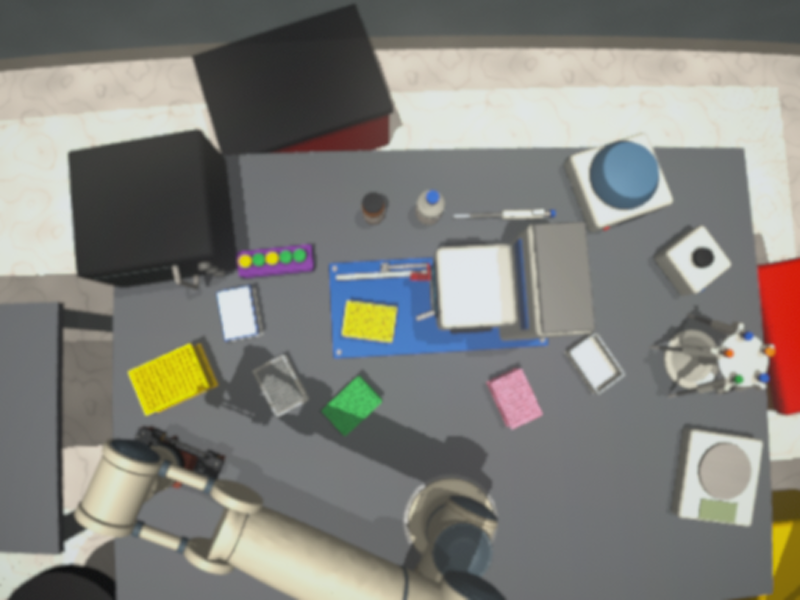

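The scene view shows the tip box on the blue apron at about (425,335) of 800x600, with the pipettor's lane running up and to the right. The top view shows it at (369,320), with the lane towards the image right. The bigger yellow box and the green and pink ones are decoys. Next I fit the deck and box poses.

```bash
cat >> h.py <<'E'
from scipy.optimize import least_squares, minimize
def R2(a): return np.array([[np.cos(a),-np.sin(a)],[np.sin(a),np.cos(a)]])
def w(pose,P):  # pose x,y,th ; P Nx3 local
    P=np.atleast_2d(P).astype(float); return np.c_[P[:,:2]@R2(pose[2]).T+pose[:2],P[:,2]]
def samp(im,uv): return cv2.remap(im,uv[:,0].astype(np.float32).reshape(-1,1),uv[:,1].astype(np.float32).reshape(-1,1),cv2.INTER_LINEAR).ravel()
def blue(p):
    c=p["color"].astype(np.float32); return c[...,2]-c[...,0]
def yel(p):
    c=p["color"].astype(np.float32); return np.minimum(c[...,0],c[...,1])-c[...,2]
DECK=[((-240,-140,14),(-240,80,14)),((-230,-150,14),(260,-150,14)),((-230,90,14),(-130,90,14))]
def edge_res(pose,ps,f,segs,c,rng=8):
    out=[]
    for p in ps:
        im=f(p)
        for a,b in segs:
            a,b=np.array(a,float),np.array(b,float); t=np.linspace(0,1,25)[:,None]
            uv=proj(p,w(pose,a+(b-a)*t)); cc=proj(p,w(pose,np.array([c])))[0]
            d=uv[-1]-uv[0]; n=np.array([-d[1],d[0]])/np.hypot(*d)
            if (uv.mean(0)-cc)@n<0:n=-n
            k=np.arange(-rng,rng+.01,.25); V=np.array([samp(im,uv+n*s) for s in k])
            G=-(V[4:]-V[:-4]); j=G.argmax(0); r=k[j+2]; g=G.max(0); r[g<12]=np.nan
            out.append(r)
    return np.concatenate(out)
def fit(pose,ps,f,segs,c,rng=8):
    pose=np.array(pose,float)
    for it in range(10):
        r=edge_res(pose,ps,f,segs,c,max(3,rng-it)); 
        # gauss-newton, numeric: shifting pose by d moves the edge by projected normal amount
        J=[]
        for i,h in enumerate((1,1,.005)):
            q=pose.copy();q[i]+=h; J.append(nshift(pose,q,ps,segs,c)/h)
        J=np.array(J).T; m=~np.isnan(r); m&=np.abs(r-np.nanmedian(r[m]))<rng
        s=least_squares(lambda x:(J@x-r)[m],np.zeros(3),loss="soft_l1",f_scale=.5,x_scale=(1,1,.01)); pose+=s.x
    return pose,np.sqrt(np.median((r[m])**2)),m.mean()
def nshift(pose,q,ps,segs,c):
    out=[]
    for p in ps:
        cc=proj(p,w(pose,np.array([c])))[0]
        for a,b in segs:
            a,b=np.array(a,float),np.array(b,float); t=np.linspace(0,1,25)[:,None]
            uv=proj(p,w(pose,a+(b-a)*t));vv=proj(p,w(q,a+(b-a)*t)); d=uv[-1]-uv[0]; n=np.array([-d[1],d[0]])/np.hypot(*d)
            if (uv.mean(0)-cc)@n<0:n=-n
            out.append((vv-uv)@n)
    return np.concatenate(out)
def boxfit(pose,ps,z0=14,H=65):  # silhouette IoU
    L=np.array([(sx*61,sy*42,z) for sx in(-1,1) for sy in(-1,1) for z in(z0,z0+H)])
    data=[]
    for p in ps:
        u=proj(p,w(pose,[(0,0,40)]))[0].astype(int); m=np.zeros((384,512),np.uint8)
        m[max(u[1]-45,0):u[1]+45,max(u[0]-45,0):u[0]+45]=1
        data.append((p,((yel(p)>45)&(m>0))))
    def cost(x):
        c=0
        for p,m in data:
            h=cv2.convexHull((proj(p,w(x,L))*16).astype(np.float32)).astype(np.int32)
            b=np.zeros((384*4,512*4),np.uint8); cv2.fillConvexPoly(b,((h/4+1.5*0)).astype(np.int32),1)
            b=cv2.resize(b.astype(np.float32),(512,384),interpolation=cv2.INTER_AREA)
            c+=np.abs(b-m).sum()/m.sum()
        return c/len(data)
    x0=np.array(pose,float)
    s=minimize(cost,x0,method="Nelder-Mead",options=dict(initial_simplex=x0+np.array([[0,0,0],[12,0,0],[0,12,0],[0,0,.15]]),xatol=.05,fatol=1e-5))
    return s.x,s.fun
def rel(P,b): return np.r_[R2(P[2]).T@(b[:2]-P[:2]),(b[2]-P[2]+np.pi/2)%np.pi-np.pi/2]
E
python3 - <<'E'
from h import *
import pickle
ps=pickle.load(open("p0.pkl","rb")); T,S=ps["top"],ps["scene"]
k=.64
a=onz(T,np.array([330,262])*k,14)[:2]; b=onz(T,np.array([334,357])*k,14)[:2]; c=onz(T,np.array([547,345])*k,14)[:2]
print(a,b,c,np.hypot(*(a-b)),np.hypot(*(c-b)))
th=np.arctan2(*(c-b)[::-1]); P0=np.r_[(a+b)/2-R2(th)@np.array([-240,-30]),th]; print(P0)
for q in([T],[S],[T,S]): print(fit(P0,q,blue,DECK,(0,-30,14)))
P=fit(P0,[T,S],blue,DECK,(0,-30,14))[0]
b0=onz(T,np.array([369,320])*k,79)[:2]
for q in([T],[S],[T,S]):
    B,f=boxfit(np.r_[b0,th-.1],q); print(B,f,rel(P,B))
np.save("P.npy",P)
# rail check
for n,X in dict(rail=(-40,44,40),r0=(-220,44,40),sr=(20,-44,40),tooth=(10,34,60)).items(): print(n,[ (proj(p,w(P,X))[0]/k).round(1) for p in(T,S)])
E
```

```text
[654.05969147 281.66243844] [415.71978534 275.85612394] [ 430.08478052 -257.38346491] 238.4106208636912 533.4330437858324
[571.34189812  39.65419958  -1.54386374]
(array([570.86495559,  43.75100055,  -1.53685332]), np.float64(0.25), np.float64(1.0))
(array([571.91216226,  43.82116115,  -1.53828388]), np.float64(0.25), np.float64(1.0))
(array([571.49980511,  43.83200353,  -1.53765714]), np.float64(0.25), np.float64(1.0))
[498.27873107 183.87109587  -1.72783929] 0.04536290322580645 [-142.38824619  -68.54093971   -0.19018215]
[499.27416481 186.78536549  -1.73642004] 0.08863122171945702 [-145.26793389  -67.44949366   -0.1987629 ]
[498.52877402 184.51104185  -1.7290563 ] 0.06869172839731426 [-143.0195561   -68.26983064   -0.19139916]
rail [array([408.8, 274.2]), array([389.1, 273.3])]
r0 [array([335.9, 278.5]), array([359.1, 351.4])]
sr [array([435.4, 308.2]), array([437.8, 261.3])]
tooth [array([429.9, 275.9]), array([401.5, 250.4])]
```

```bash
python3 -m creep '[0.1,-0.2,0,0,0,0.06, 0.2,-0.4,0,0,0,0.13, 0.3,-0.6,0,0,0,0.2, 0.4,-0.8,0,0,0,0.27, 0.42,-0.82,0,0,0,0.27]' -1
python3 -m creep '[0.1,-0.2,0,0,0,0, 0.2,-0.4,0,0,0,0, 0.3,-0.6,0,0,0,0, 0.4,-0.8,0,0,0,0, 0.42,-0.82,0,0,0,0]'
python3 -m creep '[0.1,-0.2,0,0,0,0, 0.2,-0.4,0,0,0,0, 0.3,-0.6,-0.1,0,0,0, 0.4,-0.8,-0.3,0,0,0, 0.41,-0.8,-0.35,0,0,0]'
cat > st.py <<'E'
from h import *
P=np.load("P.npy"); s=manip.get_state(); e=s["eef_pos"]; R=s["orientation"]; Q=R2(P[2]).T
tip=e+80*R[:,2]
y=R[:2,1]; print("t",round(s["time"],2),"TCP pip",np.r_[Q@(e[:2]-P[:2]),e[2]].round(1),"tip",np.r_[Q@(tip[:2]-P[:2]),tip[2]].round(1),"tooly deg",np.degrees(np.arctan2(*(Q@y)[::-1])).round(1),"z",np.r_[Q@R[:2,2],R[2,2]].round(3),"F pip",np.r_[Q@s["contact_force"][:2],s["contact_force"][2]].round(1),"w",s["gripper_width"].round(1),"q",s["joints"].round(2))
E
python3 st.py
```

```text
time: 1.62
eef_pos: [292.9, 430.3, 303.2]
orientation: [[-1.0, -0.03, 0.001], [-0.03, 1.0, 0.001], [-0.001, 0.001, -1.0]]
contact_force: [0.0, 0.1, 0.5]
gripper_width: 87.6
grasp_force: 0.0
time: 2.25
eef_pos: [355.7, 308.1, 302.8]
orientation: [[-1.0, -0.029, 0.0], [-0.029, 1.0, 0.001], [-0.0, 0.001, -1.0]]
contact_force: [-0.2, 0.3, 0.5]
gripper_width: 87.6
grasp_force: 0.0
time: 2.88
eef_pos: [416.6, 188.3, 248.0]
orientation: [[-1.0, -0.03, -0.003], [-0.03, 1.0, -0.001], [0.003, -0.001, -1.0]]
contact_force: [-0.2, 0.3, 0.1]
gripper_width: 87.8
grasp_force: 0.0Traceback (most recent call last):
  File "st.py", line 4, in <module>
    y=R[:2,1]; print("t",round(s["time"],2),"TCP pip",np.r_[Q@(e[:2]-P[:2]),e[2]].round(1),"tip",np.r_[Q@(tip[:2]-P[:2]),tip[2]].round(1),"tooly deg",np.degrees(np.arctan2(*(Q@y)[::-1])).round(1),"z",np.r_[Q@R[:2,2],R[2,2]].round(3),"F pip",np.r_[Q@s["contact_force"][:2],s["contact_force"][2]].round(1),"w",s["gripper_width"].round(1),"q",s["joints"].round(2))
                                                                                                                                                                                                                                                                                                                    ^^^^^^^^^^^^^^^^^^^^^^^^
AttributeError: 'float' object has no attribute 'round'
```

```bash
sed -i 's/s\["gripper_width"\].round(1)/round(s["gripper_width"],1)/' st.py
python3 -m creep '[0,0,-0.25,0,0,0, 0,0,-0.5,0,0,0, 0,0,-0.75,0,0,0, 0,0,-0.9,0,0,0, 0,0,-0.92,0,0,0]' >/dev/null; python3 st.py
python3 -m creep '[0.06,0,0,0,0,0, 0.12,0,0,0,0,0, 0.18,0.01,0,0,0,0, 0.24,0.01,0,0,0,0, 0.3,0.01,0,0,0,0]' >/dev/null; python3 st.py
python3 - <<'E'
from h import *
P=np.load("P.npy")
p=manip.snapshot("top");q=manip.snapshot("scene")
b0=onz(p,manip.search_frame("tip_box",p)[0]["xy"],79)[:2]
for Q in([p],[q]):
    B,f=boxfit(np.r_[b0,P[2]-.1],Q);print(f,rel(P,B))
cv2.imwrite("pics/a.png",np.hstack([cv2.resize(p["color"][140:290,150:320,::-1],None,fx=2.3,fy=2.3),cv2.resize(q["color"][120:270,200:370,::-1],None,fx=2.3,fy=2.3)]))
E
```

```text
t 3.5 TCP pip [-151.1 -151.   110.9] tip [-151.1 -151.2   30.9] tooly deg -180.0 z [ 0.    -0.003 -1.   ] F pip [-0.1 -0.6  0.6] w 88.1 q [ 0.35 -0.25  1.9   0.    1.5  -1.25]
t 4.12 TCP pip [-149.6 -104.4  112.3] tip [-149.6 -104.4   32.3] tooly deg 179.9 z [ 0. -0. -1.] F pip [ 0.2 -2.7  2. ] w 87.7 q [ 0.32 -0.13  1.79  0.    1.48 -1.28]
0.4367483463619964 [-6.46733665e+02 -1.85587330e+02  6.02398081e-01]
0.29256161971830985 [-6.08491193e+02 -1.65197841e+02 -2.92762799e-02]
```

View pics/a.png

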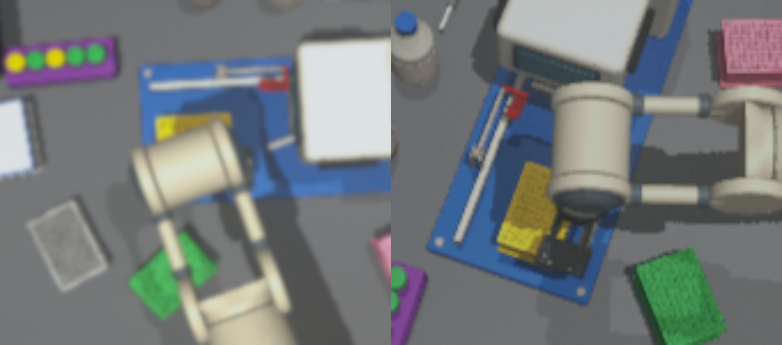

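The view shows the gripper pushing the box, which is now nearly parallel to the rail. I keep pushing towards the rail.

```bash

python3 -m creep '[0.06,0,0,0,0,0, 0.12,0,0,0,0,0, 0.18,0,0,0,0,0, 0.24,0.01,0,0,0,0, 0.28,0.01,0,0,0,0]' >/dev/null; python3 st.py
python3 -m creep '[0.02,0,0,0,0,0, 0.03,0,0,0,0,0, 0.04,0,0,0,0,0, 0.05,0,0,0,0,0, 0.05,0,0,0,0,0]' >/dev/null; python3 st.py
```

```text
t 4.9 TCP pip [-149.9  -62.4  112. ] tip [-149.9  -62.4   32. ] tooly deg 180.0 z [-0. -0. -1.] F pip [-0.1 -2.4  0.2] w 88.1 q [ 0.3  -0.02  1.69  0.    1.48 -1.3 ]
t 5.53 TCP pip [-149.6  -55.3  112.2] tip [-149.6  -55.3   32.2] tooly deg 180.0 z [ 0.  0. -1.] F pip [-0.7 -0.2 -0.7] w 88.0 q [ 0.3  -0.01  1.67 -0.    1.48 -1.31]
```

```bash

python3 -m creep '[0.005,0,0,0,0,0, 0.01,0,0,0,0,0, 0.015,0,0,0,0,0, 0.02,0,0,0,0,0, 0.02,0,0,0,0,0]' >/dev/null; python3 st.py
python3 -m creep '[0.005,0,0,0,0,0, 0.01,0,0,0,0,0, 0.015,0,0,0,0,0, 0.02,0,0,0,0,0, 0.02,0,0,0,0,0]' >/dev/null; python3 st.py
```

```text
t 6.15 TCP pip [-149.6  -53.2  112.2] tip [-149.6  -53.4   32.2] tooly deg 179.9 z [ 0.    -0.002 -1.   ] F pip [-0.2 -6.6  2.2] w 87.5 q [ 0.29  0.    1.66  0.    1.48 -1.31]
t 6.78 TCP pip [-149.7  -52.8  112.3] tip [-149.7  -53.5   32.3] tooly deg 179.9 z [ 0.   -0.01 -1.  ] F pip [  0.7 -22.1  10.7] w 88.1 q [ 0.29  0.01  1.66  0.    1.49 -1.31]
```

```bash

python3 -m creep '[-0.04,0,0,0,0,0, -0.15,0,0,0,0,0, -0.27,-0.01,0.05,0,0,0, -0.27,-0.01,0.3,0,0,0, -0.27,-0.01,0.6,0,0,0]' >/dev/null; python3 st.py
python3 -m creep '[0.1,0.18,0,0,0,-0.1, 0.2,0.36,0,0,0,-0.2, 0.3,0.55,0,0,0,-0.3, 0.4,0.75,0,0,0,-0.4, 0.51,0.92,0,0,0,-0.5]' -0.32 >/dev/null
python3 -m creep '[0,0,0,0,0,-0.1, 0,0,0,0,0,-0.2, 0,0,0,0,0,-0.3, 0,0,0,0,0,-0.4, 0,0,0,0,0,-0.5]' >/dev/null; python3 st.py
python3 - <<'E'
from h import *
P=np.load("P.npy")
p=manip.snapshot("top");q=manip.snapshot("scene")
b0=w(P,(-143,0,0))[0][:2]
for Q in([p],[q]):
    B,f=boxfit(np.r_[b0,P[2]],Q);print(f,rel(P,B))
cv2.imwrite("pics/b.png",np.hstack([cv2.resize(p["color"][140:290,150:320,::-1],None,fx=2.3,fy=2.3),cv2.resize(q["color"][120:270,200:370,::-1],None,fx=2.3,fy=2.3)]))
E
```

```text
t 7.4 TCP pip [-149.1  -90.3  202.4] tip [-149.1  -90.3  122.4] tooly deg 180.0 z [ 0. -0. -1.] F pip [-0.4  1.1  1.1] w 87.8 q [ 0.31 -0.14  1.64 -0.    1.65 -1.29]
t 8.65 TCP pip [-284.7   -8.5  202.3] tip [-284.7   -8.3  122.3] tooly deg 89.6 z [-0.     0.001 -1.   ] F pip [ 0.1  0.1 -0.1] w 57.6 q [ 0.48  0.21  1.28 -0.    1.65  0.46]
0.04958881578947368 [-1.47522851e+02  7.54154108e-01  2.01577300e-02]
1.2679282868525896 [-135.33370239  -21.37685649    0.35648148]
```

View pics/b.png

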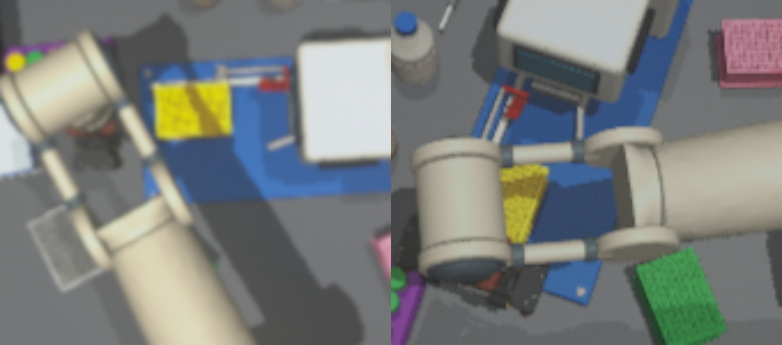

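```bash

python3 -m creep '[0,0,0,-0.08,0,0, 0,0,0,-0.16,-0.01,0, 0,0,0,-0.24,-0.01,0, -0.02,0,0,-0.32,-0.01,0, -0.03,0,0,-0.39,-0.01,0]' 0.32 >/dev/null; python3 st.py
python3 -m creep '[0,0,-0.1,0,0,0, 0,0,-0.2,0,0,0, 0,0,-0.35,0,0,0, 0,0,-0.5,0,0,0, 0,0,-0.53,0,0,0]' >/dev/null; python3 st.py
```

```text
t 9.38 TCP pip [-285.3  -13.3  202.3] tip [-239.   -13.6  137. ] tooly deg 90.1 z [ 0.578 -0.003 -0.816] F pip [ 0.1  0.6 -0.3] w 29.6 q [ 0.68  0.46  1.06 -0.52  1.97  0.52]
t 10.0 TCP pip [-283.9  -14.2  119.6] tip [-237.8  -14.8   54.2] tooly deg 89.9 z [ 0.577 -0.008 -0.817] F pip [ 0.  -0.1 -0.2] w 29.6 q [ 0.68  0.5   1.16 -0.5   1.86  0.59]
```

```bash

python3 -m creep '[0.01,-0.1,0,0,0,0, 0.02,-0.2,0,0,0,0, 0.03,-0.3,0,0,0,0, 0.03,-0.4,0,0,0,0, 0.04,-0.5,0,0,0,0]' >/dev/null; python3 st.py
python3 -m creep '[0,-0.06,0,0,0,0, 0,-0.12,0,0,0,0, 0.01,-0.18,0,0,0,0, 0.01,-0.24,0,0,0,0, 0.01,-0.3,0,0,0,0]' >/dev/null; python3 st.py
python3 - <<'E'
from h import *
P=np.load("P.npy")
p=manip.snapshot("top");q=manip.snapshot("scene")
b0=w(P,(-40,0,0))[0][:2]
for Q in([p],[q]):
    B,f=boxfit(np.r_[b0,P[2]],Q);print(f,rel(P,B))
cv2.imwrite("pics/c.png",np.hstack([cv2.resize(p["color"][140:290,150:320,::-1],None,fx=2.3,fy=2.3),cv2.resize(q["color"][120:270,200:370,::-1],None,fx=2.3,fy=2.3)]))
E
```

```text
t 10.62 TCP pip [-208.9  -10.2  122.8] tip [-162.9  -10.5   57.3] tooly deg 89.9 z [ 0.574 -0.005 -0.819] F pip [-9.  -4.3  1. ] w 29.9 q [ 0.59  0.38  1.3  -0.52  1.78  0.53]
t 11.25 TCP pip [-164.4  -10.3  122.8] tip [-118.4  -10.7   57.3] tooly deg 89.9 z [ 0.575 -0.005 -0.818] F pip [-3.9 -3.1  0.6] w 30.3 q [ 0.53  0.32  1.38 -0.54  1.74  0.48]
0.16437592867756315 [-5.12664205e+01 -6.86514922e-01 -3.71403866e-02]
0.2835315265486726 [-4.74736802e+01  1.37232388e-01  5.86543738e-03]
```

View pics/c.png

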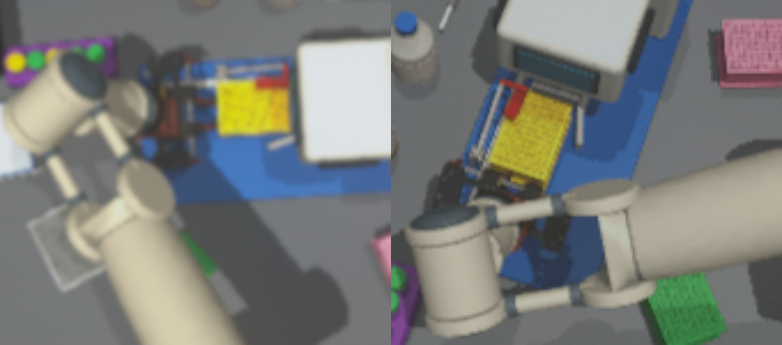

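The box is entering square along the rail, with the red catch riding on its top. I continue pushing.

```bash

for i in 1; do :; done
python3 -m creep '[0,-0.06,0,0,0,0, 0,-0.12,0,0,0,0, 0.01,-0.18,0,0,0,0, 0.01,-0.24,0,0,0,0, 0.01,-0.3,0,0,0,0]' >/dev/null; python3 st.py
python3 -m creep '[0,-0.06,0,0,0,0, 0,-0.12,0,0,0,0, 0.01,-0.18,0,0,0,0, 0.01,-0.24,0,0,0,0, 0.01,-0.3,0,0,0,0]' >/dev/null; python3 st.py
```

```text
t 11.97 TCP pip [-119.1   -9.9  122.9] tip [-73.1 -10.3  57.4] tooly deg 89.9 z [ 0.575 -0.004 -0.818] F pip [-4.3  0.   2.1] w 30.3 q [ 0.47  0.27  1.45 -0.55  1.7   0.44]
t 12.6 TCP pip [-74.2 -10.  122.8] tip [-28.2 -10.4  57.3] tooly deg 89.9 z [ 0.575 -0.004 -0.818] F pip [-3.9 -1.8  2.8] w 30.0 q [ 0.4   0.21  1.5  -0.57  1.66  0.39]
```

```bash

python3 -m creep '[0,-0.03,0,0,0,0, 0,-0.06,0,0,0,0, 0,-0.09,0,0,0,0, 0,-0.12,0,0,0,0, 0,-0.13,0,0,0,0]' >/dev/null; python3 st.py
python3 -m creep '[0,-0.01,0,0,0,0, 0,-0.02,0,0,0,0, 0,-0.03,0,0,0,0, 0,-0.04,0,0,0,0, 0,-0.05,0,0,0,0]' >/dev/null; python3 st.py
python3 -m creep '[0,-0.01,0,0,0,0, 0,-0.02,0,0,0,0, 0,-0.02,0,0,0,0, 0,-0.03,0,0,0,0, 0,-0.03,0,0,0,0]' >/dev/null; python3 st.py
python3 - <<'E'
from h import *
p=manip.snapshot("top");q=manip.snapshot("scene")
cv2.imwrite("pics/d.png",np.hstack([cv2.resize(p["color"][150:230,210:310,::-1],None,fx=3.9,fy=3.9),cv2.resize(q["color"][130:210,210:310,::-1],None,fx=3.9,fy=3.9)]))
E
```

```text
t 13.22 TCP pip [-54.9 -10.5 122.7] tip [ -8.9 -10.8  57.3] tooly deg 89.9 z [ 0.575 -0.004 -0.818] F pip [-4.8 -1.4  2.8] w 29.7 q [ 0.37  0.19  1.53 -0.57  1.64  0.36]
t 13.85 TCP pip [-48.4 -10.7 122.8] tip [ -2.4 -11.   57.3] tooly deg 89.9 z [ 0.574 -0.003 -0.819] F pip [-8.3 -0.5  3.2] w 29.7 q [ 0.36  0.19  1.54 -0.57  1.63  0.36]
t 14.47 TCP pip [-44.1 -10.8 122.8] tip [  1.8 -11.1  57.3] tooly deg 89.9 z [ 0.574 -0.003 -0.819] F pip [-8.8 -0.5  3.6] w 29.7 q [ 0.35  0.18  1.54 -0.58  1.63  0.35]
```

View pics/d.png

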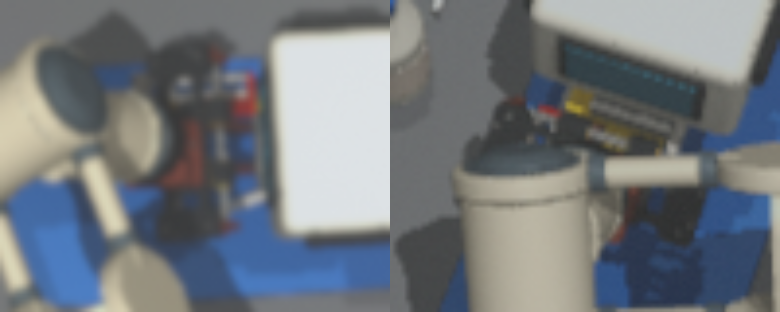

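```bash

python3 -m creep '[0,-0.01,0,0,0,0, 0,-0.01,0,0,0,0, 0,-0.02,0,0,0,0, 0,-0.02,0,0,0,0, 0,-0.02,0,0,0,0]' >/dev/null; python3 st.py
python3 -m creep '[0,-0.01,0,0,0,0, 0,-0.01,0,0,0,0, 0,-0.02,0,0,0,0, 0,-0.02,0,0,0,0, 0,-0.02,0,0,0,0]' >/dev/null; python3 st.py
python3 - <<'E'
from h import *
P=np.load("P.npy")
q=manip.snapshot("scene")
cv2.imwrite("pics/e.png",cv2.resize(q["color"][130:210,210:310,::-1],None,fx=6,fy=6,interpolation=cv2.INTER_CUBIC))
for z in(60,60+33): print(z,(proj(q,w(P,(10,34,z)))[0]-[210,130])*6)
E
```

```text
t 15.2 TCP pip [-41.4 -10.9 122.9] tip [  4.4 -11.1  57.3] tooly deg 90.0 z [ 0.573 -0.003 -0.819] F pip [-8.7 -1.2  4.1] w 29.9 q [ 0.35  0.18  1.54 -0.58  1.63  0.35]
t 15.82 TCP pip [-38.7 -11.  122.9] tip [  7.1 -11.2  57.3] tooly deg 90.0 z [ 0.573 -0.003 -0.82 ] F pip [-10.8  -0.7   3.4] w 29.8 q [ 0.35  0.17  1.55 -0.58  1.62  0.34]
60 [281.90173109 181.4897335 ]
93 [281.69611621 158.21404448]
```

View pics/e.png

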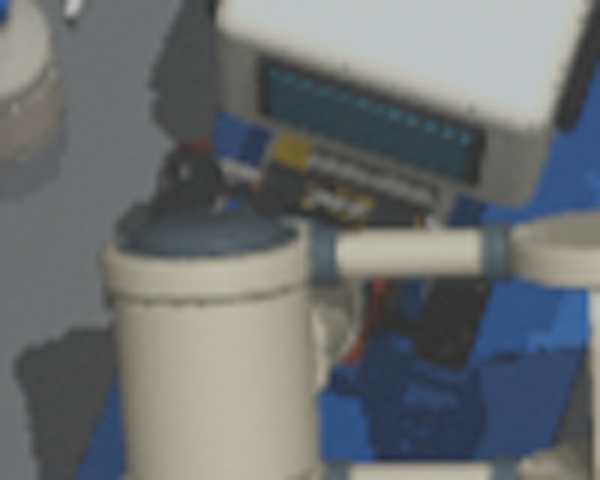

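```bash

python3 -m creep '[0,-0.01,0,0,0,0, 0,-0.01,0,0,0,0, 0,-0.015,0,0,0,0, 0,-0.015,0,0,0,0, 0,-0.015,0,0,0,0]' >/dev/null; python3 st.py
python3 -m creep '[0,0,0,0,0,0, 0,0.01,0,0,0,0, 0,0.02,0,0,0,0, 0,0.03,0,0,0,0, 0,0.03,0,0,0,0]' >/dev/null; python3 st.py
python3 -m creep '[0,0.01,0,0,0,0, 0,0.02,0,0,0,0, 0,0.03,0,0,0,0, 0,0.03,0,0,0,0, 0,0.03,0,0,0,0]' >/dev/null; python3 st.py
```

```text
t 16.5 TCP pip [-36.7 -11.  122.9] tip [  9.  -11.2  57.3] tooly deg 90.0 z [ 0.572 -0.002 -0.82 ] F pip [-11.3  -1.2   4.1] w 29.8 q [ 0.34  0.17  1.55 -0.58  1.62  0.34]
t 17.12 TCP pip [-39.3 -11.1 122.6] tip [  6.7 -11.4  57.2] tooly deg 89.9 z [ 0.575 -0.004 -0.818] F pip [-4.9 -0.2  3.3] w 29.6 q [ 0.35  0.18  1.55 -0.58  1.63  0.35]
t 17.75 TCP pip [-43.9 -11.  122.5] tip [  2.1 -11.3  57.1] tooly deg 89.9 z [ 0.575 -0.004 -0.818] F pip [-2.9 -0.6  0.9] w 29.8 q [ 0.36  0.18  1.54 -0.58  1.63  0.35]
```

```bash

python3 -m creep '[0,0.005,0,0,0,0, 0,0.01,0,0,0,0, 0,0.01,0,0,0,0, 0,0.015,0,0,0,0, 0,0.015,0,0,0,0]' >/dev/null; python3 st.py
python3 -m creep '[0,0.005,0,0,0,0, 0,0.01,0,0,0,0, 0,0.015,0,0,0,0, 0,0.015,0,0,0,0, 0,0.015,0,0,0,0]' >/dev/null; python3 st.py
```

```text
t 18.38 TCP pip [-45.9 -10.9 122.4] tip [  0.2 -11.3  57. ] tooly deg 89.9 z [ 0.576 -0.005 -0.818] F pip [-1.4  0.2  0.6] w 29.7 q [ 0.36  0.18  1.54 -0.58  1.63  0.35]
t 19.0 TCP pip [-48.4 -10.8 122.6] tip [ -2.3 -11.1  57.2] tooly deg 89.9 z [ 0.575 -0.004 -0.818] F pip [-0.2  0.5  0.7] w 30.1 q [ 0.36  0.19  1.54 -0.58  1.63  0.36]
```

```bash

python3 -m creep '[0,0.1,0,0,0,0, 0,0.3,0,0,0,0, -0.01,0.5,0,0,0,0, -0.02,0.75,0,0,0,0, -0.03,1,0,0,0,0]' >/dev/null
python3 -m creep '[0,0.1,0.2,0,0,0, 0,0.3,0.4,0,0,0, 0,0.5,0.6,0,0,0, 0,0.7,0.7,0,0,0, 0,1,0.7,0,0,0]' >/dev/null; python3 st.py
python3 - <<'E'
from h import *
P=np.load("P.npy")
p=manip.snapshot("top");q=manip.snapshot("scene")
a=cv2.resize(p["color"][150:230,210:310,::-1],None,fx=3.9,fy=3.9,interpolation=cv2.INTER_CUBIC);b=cv2.resize(q["color"][130:210,210:310,::-1],None,fx=3.9,fy=3.9,interpolation=cv2.INTER_CUBIC)
cv2.imwrite("pics/f.png",np.hstack([a,b]))
for n,X in dict(tooth=(10,34,60),boxTL=(10,42,79),boxTR=(10,-42,79),free=(0,-42,79)).items(): print(n,(proj(p,w(P,X))[0]-[210,150])*3.9,(proj(q,w(P,X))[0]-[210,130])*3.9+[390,0])
E
```

```text
t 20.25 TCP pip [-349.9   -5.3  230.4] tip [-304.1   -5.4  164.8] tooly deg 89.8 z [ 0.573 -0.002 -0.82 ] F pip [0.5 1.  0.3] w 29.7 q [ 0.74  0.59  0.83 -0.52  2.08  0.53]
tooth [253.92185646 103.6961138 ] [573.23612521 117.96832677]
boxTL [254.8034342   92.76536059] [564.10544768 106.35340153]
boxTR [260.67996357 179.65180781] [659.66801559 137.80825039]
free [250.25801631 180.27763244] [655.77360229 148.43842202]
```

View pics/f.png

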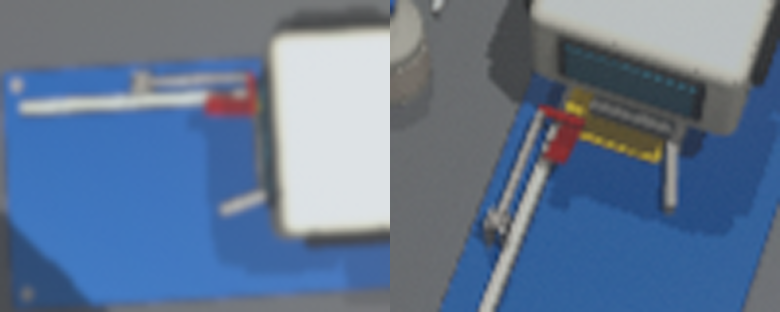

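```bash
python3 - <<'E'
from h import *
import pickle
ps=pickle.load(open("p0.pkl","rb")); P=np.load("P.npy")
for n in("top","scene"):
    p=manip.snapshot(n)
    u=proj(p,w(P,(0,34,65)))[0].astype(int); out=[]
    for k in(ps[n],p):
        c=k["color"][u[1]-18:u[1]+18,u[0]-18:u[0]+18].astype(int); m=(c[...,0]-np.maximum(c[...,1],c[...,2]))>50
        y,x=np.nonzero(m); out.append(m); print(n,m.sum(),x.mean().round(2),y.mean().round(2),x.min(),x.max(),y.min(),y.max())
    print("diff",(out[0]^out[1]).sum())
q=p
for o in (0,4,8,10):
    # bottom edge trailing face line at z14 and z79, fit by silhouette: sample yellow along x direction lines
    print(o,[proj(q,w(P,(o,yy,z)))[0].round(1).tolist() for yy in(-20,-35) for z in (14,79)])
Y=yel(q)
for yy in(-20,-30,-38):
    print(yy,[(z,int(samp(Y,proj(q,w(P,(10,yy,z))))[0])) for z in range(-30,100,6)])
    print("  top",[(x,int(samp(Y,proj(q,w(P,(x,yy,79))))[0])) for x in range(-40,24,4)])
E
cp pics/f.png /tmp; python3 -c "
import cv2;a=cv2.imread('pics/f.png')[60:240,480:720];cv2.imwrite('pics/g.png',cv2.resize(a,(800,600),interpolation=cv2.INTER_CUBIC))"
```

```text
top 49 14.94 18.2 9 20 13 20
top 48 14.98 18.21 9 21 13 20
diff 3
scene 70 16.89 19.89 12 22 13 26
scene 71 16.97 19.9 12 22 13 26
diff 3
0 [[271.2, 173.0], [271.7, 165.9], [275.4, 174.4], [276.1, 167.4]]
4 [[271.6, 172.0], [272.1, 164.8], [275.8, 173.4], [276.5, 166.3]]
8 [[272.0, 170.9], [272.5, 163.8], [276.2, 172.3], [276.9, 165.2]]
10 [[272.2, 170.4], [272.7, 163.2], [276.4, 171.8], [277.1, 164.7]]
-20 [(-30, -88), (-24, -87), (-18, -86), (-12, -86), (-6, -85), (0, -85), (6, -85), (12, -66), (18, -29), (24, 23), (30, 51), (36, 50), (42, 37), (48, 29), (54, 28), (60, 29), (66, 29), (72, 29), (78, 19), (84, 8), (90, -1), (96, -1)]
  top [(-40, -88), (-36, -88), (-32, -87), (-28, -87), (-24, -86), (-20, -86), (-16, -78), (-12, -1), (-8, 54), (-4, 31), (0, 28), (4, 29), (8, 25), (12, 8), (16, -2), (20, 0)]
-30 [(-30, -87), (-24, -88), (-18, -88), (-12, -87), (-6, -88), (0, -88), (6, -86), (12, -66), (18, -30), (24, 41), (30, 74), (36, 74), (42, 43), (48, 28), (54, 28), (60, 28), (66, 28), (72, 28), (78, 19), (84, 8), (90, -1), (96, -1)]
  top [(-40, -89), (-36, -88), (-32, -88), (-28, -87), (-24, -86), (-20, -86), (-16, -79), (-12, 0), (-8, 55), (-4, 30), (0, 27), (4, 29), (8, 25), (12, 8), (16, -2), (20, 0)]
-38 [(-30, -88), (-24, -88), (-18, -88), (-12, -88), (-6, -89), (0, -89), (6, -87), (12, -75), (18, -38), (24, 19), (30, 57), (36, 77), (42, 76), (48, 62), (54, 49), (60, 39), (66, 32), (72, 25), (78, 16), (84, 7), (90, 0), (96, -2)]
  top [(-40, -89), (-36, -89), (-32, -87), (-28, -88), (-24, -87), (-20, -88), (-16, -82), (-12, -7), (-8, 76), (-4, 57), (0, 29), (4, 30), (8, 22), (12, 6), (16, -1), (20, 0)]
```

View pics/g.png

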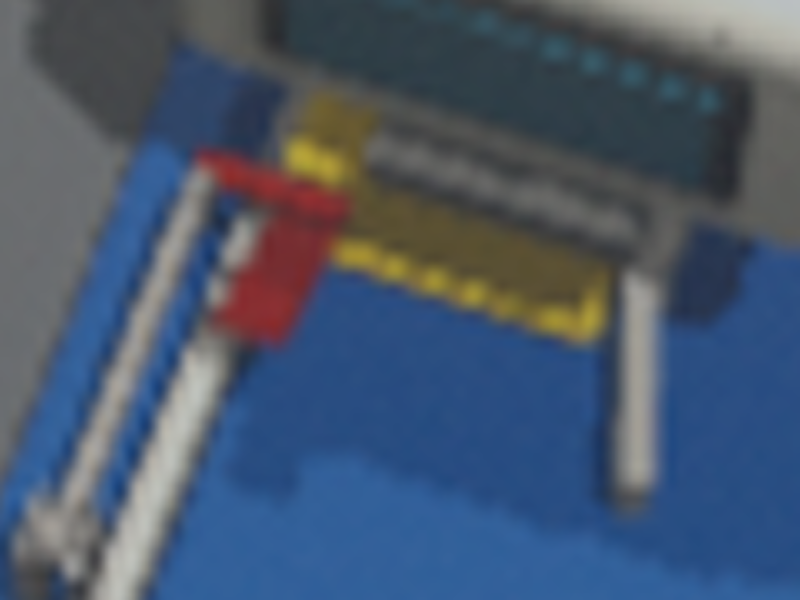

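The catch is back at its starting angle. The box's trailing face is at x ≈ 10, right behind the tooth, and the robot is clear.

```bash
python3 -c "
from workcell import manip
print(manip.job_done())"
```

```text
the job is handed in; nothing more can be done
None
```

The yellow tip box is loaded: it sits in the bay against the sprung backstop with the red catch down behind it, the robot is clear, and the job was handed in at about 20 s, though the hand-in gave no verdict.

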